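# Fit a new filter in the studio's bench dust extractor and hold its sprung lid shut

### The job

Fold both flaps of the carton right back past upright, lift out the new white filter and seat it level on the floor of the dust extractor's filter bay. Turn the quarter-turn button on the extractor until it lines up with the slot in the lid, and only then swing the lid down over it and hold the lid pressed fully home against its seal with your fingers: the lid is sprung, so finish while still holding it, so that I can lock the button. Do not disturb the other things on the bench.

Things in the scene. Friction and masses are not known exactly. Their poses are not given: they have to be found in the camera images.
- extractor: White bench dust extractor, fixed. Origin on the bench under its filter bay's centre; x points away from its control panel, y towards the lid's hinge. Bay: well open at the top, 126 (x) by 98 mm (y), floor 87 mm, rim (10 mm wide frame with black seal) 165 mm above the bench. Housing 150 mm high, x -115 to 115, y -120 to 100 mm; round spigot to x 165 mm.
- bay_floor (a point): Centre of the filter bay's floor, 87 mm above the bench; axes as the extractor's.
- lid (a joint): Angle of the blue sprung lid, rad: 0 shut flat on the seal, 1.8 standing open (start). Hinged along the extractor's x on the bay's +y side. A spring lifts it when let go; keeping it shut at lid_press takes about 5 N. Plate 4 mm thick, 156 mm wide, free edge 168 mm from the hinge axis. Its slot passes over the turn-button if in line (3 mm play all round); else the lid stops on the button.
- lid_panel: The lid's plate. Origin in the middle of the hinge axis; x along the hinge (as the extractor's x), -y from the hinge to the free edge, z out of its outer (upper) face, which lies at z = +2 mm.
- lid_hinge (a point): Middle of the lid's hinge axis, fixed on the extractor 66 mm from the bay's centre in y, 167 mm above the bench.
- lid_press (a point): Point on the lid's outer face where it is pressed: middle of its width, 95 mm from the hinge axis. Axes as lid_panel.
- lid_slot (a point): Centre of the lid's slot on its outer face, 141 mm from the hinge axis; the slot is 38 mm (along the hinge, x) by 15 mm, with a bright steel edge.
- turn_button (a joint): Angle of the steel quarter-turn button, rad, about the vertical, counterclockwise seen from above: 0 = its long side lies along the extractor's x, in line with the lid's slot; it starts crosswise, 0.7 to 1.5. Stops at -1.7 and 1.7; turns against 0.06 N m of friction and stays where it is left.
- button_grip (a point): Point to grip on the turn-button, on its vertical axis 24 mm above its boss (75 mm from the bay's centre to -y, boss top 165 mm above the bench). The button is an upright wing 32 mm long (this point's x), 9 mm thick (its y), its top 26 mm and its lower edge 6 mm above the boss, with a red line along its top.
- carton: Small brown shipping carton, fixed, outer 150 mm (x) by 130 mm (y) by 95 mm high, walls 4 mm, floor 4 mm. Origin under its centre. Its two end flaps are already folded down outside; the two long flaps stand ajar.
- flap_left (a joint): Carton flap hinged on the top of the +y side of the carton, rad: 0 = lying shut over the carton, 1.57 = upright, 2.9 = its stop, folded back outside. Starts 0.8 to 1.15. 150 x 65 mm, 4 mm thick; a stiff crease keeps it where it is left (a push of about 0.5 N at its edge moves it).
- flap_right (a joint): The same on the -y side of the carton, opening to -y.
- flap_left_edge (a point): Middle of the free edge of flap_left, 65 mm from its crease.
- flap_right_edge (a point): Middle of the free edge of flap_right, 65 mm from its crease.
- filter_new: New filter cartridge in the carton: white frame 116 mm (x) by 88 mm (y) by 40 mm high, clean pleats on top and an upright blue grip bar in the middle, 12 mm thick (x), 50 mm long (y), its top 64 mm above the filter's underside. About 0.24 kg. Origin: centre of its underside. It fits the bay with its x along the extractor's x, either way round, with 5 mm of play all round.
- filter_old: Old filter, same size, grey and dusty with a black grip bar, left on the bench; leave it.
- glaze_plum: Plum-coloured glaze bottle, 64 mm across, 190 mm high; leave it.
- glaze_grey: Grey glaze bottle, 64 mm across, 190 mm high; leave it.
- paper_cup: Brown paper cup, 76 mm across, 85 mm high; leave it.
- plunger_cutter: White plunger clay cutter, 52 mm across, 52 mm high; leave it.
- rosette_stamp: Pink clay stamp, 42 mm across, 34 mm high; leave it.
- clay_pot: Raw clay bowl, 100 mm across, 95 mm high, on a plaster bat on a blue banding wheel; leave it.
Mind the look-alikes: they are no part of the job. Leave any yellow look-alike of the carton alone.

How it is judged:
On the way:
1. with the lid still open: both flaps folded back, the new filter seated in the bay, the turn-button in line with the slot (value of joint lid above 0.7 rad and value of joint each of flap_left, flap_right above 1.57 rad and z of filter_new in the frame of bay_floor between -0.005 and 0.005 m and horizontal distance between filter_new and bay_floor below 0.012 m and angle between filter_new's own z axis and vertical below 0.08 rad and value of joint turn_button between -0.2 and 0.2 rad), for 0.2 s.
At the end, for the whole second after the job is handed in: Lid shut within 0.02 rad (3 mm at its edge), fingers pressing on it with over 2 N; turn-button within 0.2 rad of the slot's line; new filter level (0.08 rad) on the bay floor (5 mm in height, 12 mm from centre); both flaps past upright (value of joint lid below 0.02 rad and contact force between the fingers and lid_panel above 2 N and value of joint turn_button between -0.2 and 0.2 rad and z of filter_new in the frame of bay_floor between -0.005 and 0.005 m and horizontal distance between filter_new and bay_floor below 0.012 m and angle between filter_new's own z axis and vertical below 0.08 rad and value of joint each of flap_left, flap_right above 1.57 rad); the arm keeps its last pose, push and grip.
It fails at once if another thing on the bench is pushed more than 30 mm or knocked over (distance of any of filter_old, glaze_plum, glaze_grey, paper_cup, plunger_cutter, rosette_stamp, clay_pot from where it was at the start of the episode above 0.03 m or angle between any of glaze_plum, glaze_grey, paper_cup, clay_pot's own z axis and vertical above 0.5 rad).
It also fails if it takes over 69 s, if anything falls off the work surface, if the arm or the gripper's body presses on something with over 40 N, if the wrist force passes 120 N, or if a joint passes its speed limit or range.

### The arm

A 6-joint arm with a two-finger parallel gripper is mounted at the origin on the work surface. World frame = base frame: x ahead of the robot, y to its left, z up, the work surface at z = 0. Lengths are in m, angles in rad, forces in N, time in s.
With the tool pointing down it reaches from about 0.3 to 0.875 m from the base axis. Payload 6.4 kg.
Tool frame: the origin (TCP) lies midway between the tips of the shut fingers; the grasp point (between the pads) lies 19 mm behind it; z points along the fingers, y is the direction in which the jaws open and shut (so a half turn about z gives the same grasp; the last joint's range is limited). The gripper opens to 85 mm and grips with 20 to 120 N. Pads are 22 mm wide; open, the fingers measure 114 mm over their backs; the gripper's body (76 mm by 85 mm) begins 54 mm behind the grasp point. The pads swing forward as they close: fully open they stand 13 mm farther back than shut.
Start: joints at [1.092, 0.181, 1.607, -0, 1.354, -0.206], TCP at [0.155, 0.554, 0.231] pointing down, gripper open.
Joint ranges: [-2.99, 2.99], [-0.89, 2.07], [0.3, 2.58], [-1.14, 4.28], [0, 2.63], [-3.12, 3.12]. Speed limits (rad/s): [2.57, 2.57, 3.01, 3.14, 3.14, 3.14].

### API

Orientations are given as a unit quaternion [w, x, y, z].
In Python, from bench import ctrl gives the robot as it stands. The module is installed in compiled form; this text tells all that it offers.
- The arm moves only by the tool arm_command, never from a script. Its argument "plan" is one flat list of numbers, 4 for each row, row after row: the shift along the tool's x, y, z in mm, then the turn about the tool's z in rad. A call has 1 to 20 rows; each row shifts and turns the commanded pose from where the row before left it, along the tool's axes as they then stand; what a row does not reach is not made up. A row lasts 1/10 s, in which the tool goes at most 50 mm and 8.59 degrees, less where a joint would pass 70% of its speed; a pose out of reach is approached as far as the arm can. A call is refused whole if a number of a shift passes 50 or a number of a turn 0.15, either way. A call with a gripper value outside its range is refused whole. "grip" is the opening, from 0 (shut) to 1 (fully open), set as the call begins (left out, the last holds). The fingers move at their own pace and stop on an object; the grip force is fixed at half the most. Time passes only in rows, so rows that do not move let the fingers close. It gives the time, the measured TCP pose, the force and the opening at its end, in the units of the state.
- ctrl.get_obs(): the state, without advancing time (a new reading comes with each control period).
- ctrl.camera(name): name is "scene" or "top" or "wrist"; returns a dict with "color" (480x640x3 uint8, red, green, blue), "camera_matrix" (3x3 intrinsics, pixels), "eye" and "attitude" of the camera in the world; the wrist camera has in their place "T_tool_cam" (4x4, takes a point from camera to tool coordinates, whose origin is the TCP and whose axes are the flange's). Camera axes: x right, y up, looking along -z (the intrinsics and any distortion apply to the point x, -y, -z); pixel columns grow to the right and rows downward; lengths in m; the calibration is good to about 2 mm. A picture is of the moment at which its call begins: read the wrist's pose just before it. There is no depth.
- ctrl.hand_in(): hands the job in, once; it reports no verdict.
The state is a dict: "time_s": time; "q": joint angles; "dq": joint speeds; "joint_efforts": joint torques, N m; "eef_pos": TCP position; "eef_rot": TCP orientation; "wrist_force": force on the tool from outside, world axes, zero at the start; "torque": the same for the moment, N m; "opening": opening from 0.0 (shut) to 1.0 (fully open).
Only numpy, scipy, OpenCV 4.12 (cv2) and the standard library are available. Lean on these libraries where they do the work, as an engineer would, in place of code of your own. Each camera call takes 0.05 s, during which the arm holds its last target. There are 200 camera calls.

## Working session

There is one attempt and no reset: what is moved stays moved. The work goes in short steps, Python scripts to look and compute and a tool call to move; the robot and the scene stay as the last step left them, time stands still between calls to the robot, and variables do not carry over. Pictures are saved under pics/ and viewed, about 8 in all and at most 12, crops included, and the job is handed in when it is done.

Besides the shell and the picture viewer there is one more tool, called after "Call:" as a command line: name --argument value ..., lists and objects as JSON in quotes. arm_command: Moves the arm, as the interface text tells. Its arguments: {"type":"object","properties":{"plan":{"type":"array","items":{"type":"number"}},"grip":{"type":"number"}},"required":["plan"]}

```bash
mkdir -p pics
cat > h.py <<'E'
import numpy as np, cv2
from bench import ctrl
from scipy.spatial.transform import Rotation as R
def snap(n,f):
    o=ctrl.get_obs(); c=ctrl.camera(n); cv2.imwrite('pics/'+f,c['color'][:,:,::-1]); np.save('pics/'+f+'.npy',{'c':c,'o':o},allow_pickle=True); return c,o
E
python3 - <<'E'
from h import *
for n in ['scene','top']:
    c,o=snap(n,n+'1.png'); print({k:(v if k!='color' else v.shape) for k,v in c.items()})
print(o)
E
```

```text
{'color': (480, 640, 3), 'camera_matrix': array([[450.00708057,   0.        , 320.0370405 ],
       [  0.        , 450.00708057, 240.50447629],
       [  0.        ,   0.        ,   1.        ]]), 'eye': array([ 1.20853062, -0.22654154,  0.7257562 ]), 'attitude': array([0.72416394, 0.3455485 , 0.2614016 , 0.53651843])}
{'color': (480, 640, 3), 'camera_matrix': array([[501.19982265,   0.        , 324.48921152],
       [  0.        , 501.19982265, 235.01613097],
       [  0.        ,   0.        ,   1.        ]]), 'eye': array([ 0.39796186, -0.01380754,  1.29060927]), 'attitude': array([-0.70273153, -0.01992396,  0.032256  ,  0.71044421])}
{'time_s': 0.05, 'q': array([ 1.09167012e+00,  1.81533013e-01,  1.60798235e+00,  3.36516779e-06,
        1.35384298e+00, -2.06286174e-01]), 'dq': array([-0.00024476, -0.00091855, -0.00018998, -0.00130619, -0.00086763,
        0.00084272]), 'joint_efforts': array([ 1.61150492e-04, -4.46251523e+01, -3.52582204e+01, -3.44850187e-04,
        4.42147968e-03, -4.48393365e-06]), 'eef_pos': array([0.15465817, 0.55323693, 0.23040109]), 'eef_rot': array([-2.98215154e-04,  1.35997581e-01,  9.90708776e-01, -8.30952027e-04]), 'wrist_force': array([-0.77053958, -0.36296913, -0.0162119 ]), 'torque': array([-0.01248839,  0.04907832,  0.05179377]), 'opening': 0.999318344348199}
```

View pics/scene1.png

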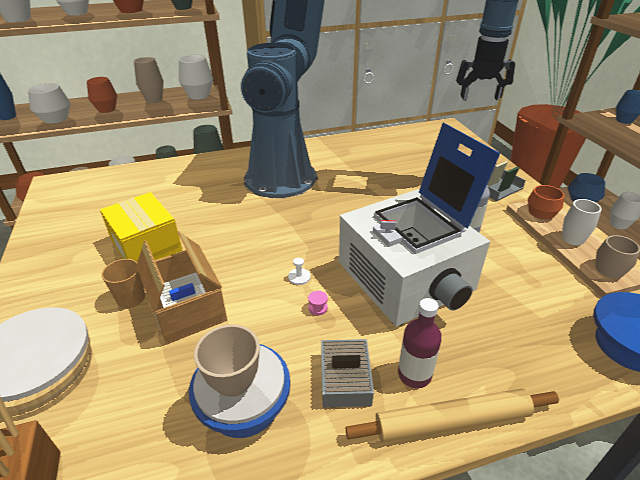

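View pics/top1.png

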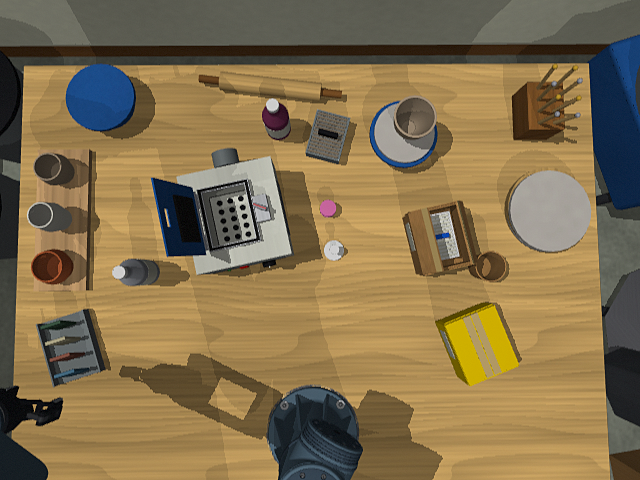

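Candidates in the top view: the brown carton is at (440,240), with the yellow look-alike at (478,343). The new filter, white with a blue bar, is at (445,236). The old one, grey with a black bar, is at (328,136). The extractor is at (240,215), with its lid hinged at about (195,215). I'm choosing the brown carton and the white filter, and I'll check both in a close crop.

Run:
```python
from h import *
t=cv2.imread('pics/top1.png'); s=cv2.imread('pics/scene1.png')
def cr(im,x,y,w,h,f):
    o=cv2.resize(im[y:y+h,x:x+w],None,fx=f,fy=f,interpolation=cv2.INTER_CUBIC)
    for u in range((x+9)//10*10,x+w,10):
        cv2.line(o,((u-x)*f,0),((u-x)*f,6 if u%50 else 18),(0,0,255),1)
        if u%20==0: cv2.putText(o,str(u),((u-x)*f,16),0,.35,(0,0,255),1)
    for v in range((y+9)//10*10,y+h,10):
        cv2.line(o,(0,(v-y)*f),(6 if v%50 else 18,(v-y)*f),(0,0,255),1)
        if v%20==0: cv2.putText(o,str(v),(8,(v-y)*f+4),0,.35,(0,0,255),1)
    return o
a=cr(t,148,145,150,136,3); b=cr(t,398,190,115,136,3)
cc=cr(s,330,120,170,96,2); d=cr(s,95,190,145,96,2)
top=np.hstack([a,b]); bot=np.hstack([cc,d]); bot=np.pad(bot,((0,0),(0,top.shape[1]-bot.shape[1]),(0,0)))
o=np.vstack([top,bot]); print(o.shape); cv2.imwrite('pics/crop1.png',o)
```

```text
(600, 795, 3)
```

View pics/crop1.png

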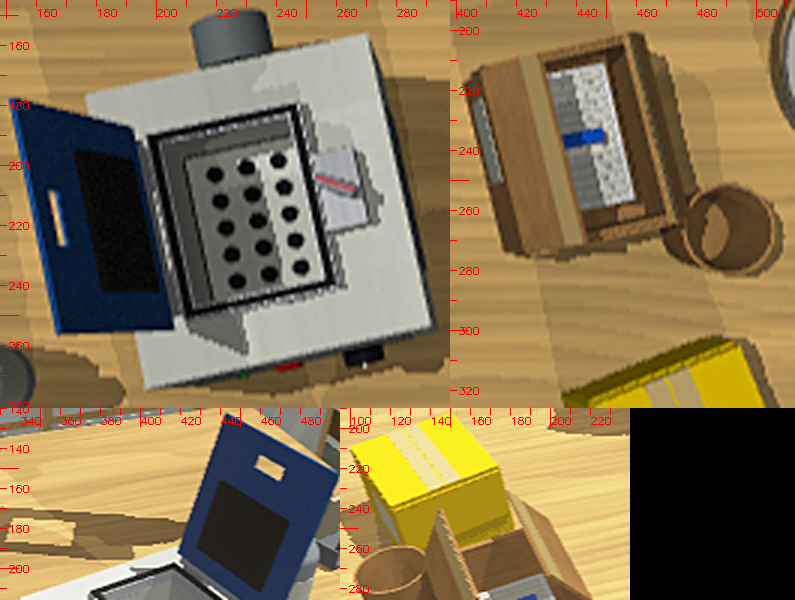

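The crop confirms the brown carton with the white filter and blue bar, and the extractor with its button crosswise at about (259,206). Next I'll fit poses to the corners and overlay the models.

```bash
cat >> h.py <<'E'
from scipy.optimize import least_squares
def Rq(q): return R.from_quat([q[1],q[2],q[3],q[0]])
def proj(c,P,o=None):
    P=np.atleast_2d(P).astype(float)
    if 'eye' in c: p=Rq(c['attitude']).inv().apply(P-c['eye'])
    else:
        t=Rq(o['eef_rot']).inv().apply(P-o['eef_pos']); T=np.linalg.inv(c['T_tool_cam']); p=t@T[:3,:3].T+T[:3,3]
    K=c['camera_matrix']; return np.c_[K[0,0]*p[:,0]/-p[:,2]+K[0,2], K[1,1]*-p[:,1]/-p[:,2]+K[1,2]]
def ld(f): d=np.load('pics/'+f+'.npy',allow_pickle=True).item(); return d['c'],d['o']
def W(p,L):  # pose (x,y,yaw), local pts -> world
    L=np.atleast_2d(L).astype(float); c,s=np.cos(p[2]),np.sin(p[2])
    return np.c_[p[0]+c*L[:,0]-s*L[:,1],p[1]+s*L[:,0]+c*L[:,1],L[:,2]]
def fit(c,L,px,p0,o=None): 
    r=least_squares(lambda p:(proj(c,W(p,L),o)-px).ravel(),p0,loss='soft_l1',f_scale=1.5); return r.x,np.round(r.fun.reshape(-1,2),1).tolist()
def flap(s,a,w=.065): # corners: crease, edge
    y=s*(.065-w*np.cos(a)); z=.095+w*np.sin(a); return [[.075,s*.065,.095],[.075,y,z],[-.075,y,z],[-.075,s*.065,.095]]
def lid(a): 
    e=[];
    for r in (0,.168): 
        e.append((.066-r*np.cos(a),.167+r*np.sin(a)))
    return [[.078,*e[0]],[.078,*e[1]],[-.078,*e[1]],[-.078,*e[0]]]
def box(x0,x1,y0,y1,z): return [[x1,y1,z],[x0,y1,z],[x0,y0,z],[x1,y0,z]]
def ov(im,c,p,L,col,f=1,off=(0,0),o=None): 
    q=(proj(c,W(p,L),o)-off)*f; cv2.polylines(im,[np.round(q*8).astype(np.int32)],True,col,1,16,3)
E
python3 - <<'E'
from h import *
c,_=ld('top1.png'); s,_=ld('scene1.png')
E=[[.115,-.12,.15],[-.115,-.12,.15],[-.115,.1,.15],[.115,.1,.15]]
pe,re=fit(c,E,[(270.7,156.7),(293,254.3),(197,274.3),(176.7,177.3)],[.4,.2,0]); print('ext',pe,re)
C=[[.075,-.065,.095],[-.075,-.065,.095],[.075,.065,0],[-.075,.065,0]]
pc,rc=fit(c,C,[(461.3,201.7),(474.7,266.7),(404.7,215),(416.3,274)],[.4,-.2,0]); print('car',pc,rc)
# button wing direction: red line ends
K=c['camera_matrix']
def ray(u,v,z):
    d=Rq(c['attitude']).apply([(u-K[0,2])/K[0,0],-(v-K[1,2])/K[1,1],-1]); return c['eye']+d*(z-c['eye'][2])/d[2]
a=ray(148+316/3,145+178/3,.191);b=ray(148+354/3,145+192/3,.191);d=a-b; print('btn',a,b,np.hypot(*d[:2]),(np.arctan2(d[1],d[0])-pe[2]+np.pi/2)%np.pi-np.pi/2)
print('btn axis model',W(pe,[0,-.075,.189]))
bx=ray(398+(585-450)/3,190+138/3,.068);print('bar approx',bx)
for im0,cam,f,offs,nm in [('top1.png',c,3,((148,145,150,136),(398,190,115,136)),'t'),('scene1.png',s,3,((330,120,170,130),(95,190,145,150)),'s')]:
    im=cv2.imread('pics/'+im0); outs=[]
    for (x,y,w,h) in offs:
        o=cv2.resize(im[y:y+h,x:x+w],None,fx=3,fy=3,interpolation=cv2.INTER_CUBIC); A=dict(f=3,off=(x-.33,y-.33)) 
        for L in (E,box(-.063,.063,-.049,.049,.165),box(-.058,.058,-.044,.044,.087),lid(1.8),[[0,-.075,.191]]*2): ov(o,cam,pe,L,(0,0,255),**A)
        for L in (box(-.075,.075,-.065,.065,.095),box(-.075,.075,-.065,.065,0)): ov(o,cam,pc,L,(0,255,0),**A)
        for a in (.8,1.,1.2):
            for sg in (1,-1): ov(o,cam,pc,flap(sg,a),(255,0,255) if sg>0 else (255,255,0),**A)
        outs.append(o)
    H=max(o.shape[0] for o in outs); cv2.imwrite(f'pics/ov_{nm}.png',np.hstack([np.pad(o,((0,H-o.shape[0]),(0,0),(0,0))) for o in outs])[:, :])
a=cv2.imread('pics/ov_t.png');b=cv2.imread('pics/ov_s.png'); b=cv2.resize(b,None,fx=.7,fy=.7)
w=max(a.shape[1],b.shape[1]); o=np.vstack([np.pad(a,((0,0),(0,w-a.shape[1]),(0,0))),np.pad(b,((0,0),(0,w-b.shape[1]),(0,0)))]); o=cv2.resize(o,None,fx=min(800/o.shape[1],600/o.shape[0]),fy=min(800/o.shape[1],600/o.shape[0])); cv2.imwrite('pics/ov1.png',o)
E
```

```text
ext [0.5273277  0.18061734 0.20946291] [[0.2, -0.1], [-0.6, -0.3], [0.2, 0.9], [0.2, -0.3]]
car [ 0.47630165 -0.319472    0.16443606] [[2.0, 1.1], [0.7, -2.7], [-1.0, 1.4], [-1.8, -0.6]]
btn [0.54862315 0.12265525 0.191     ] [0.53800353 0.0948095  0.191     ] 0.029802047938606097 0.996986917321149
btn axis model [[0.54292279 0.10725663 0.189     ]]
bar approx [ 0.48284324 -0.3267256   0.068     ]
```

View pics/ov1.png

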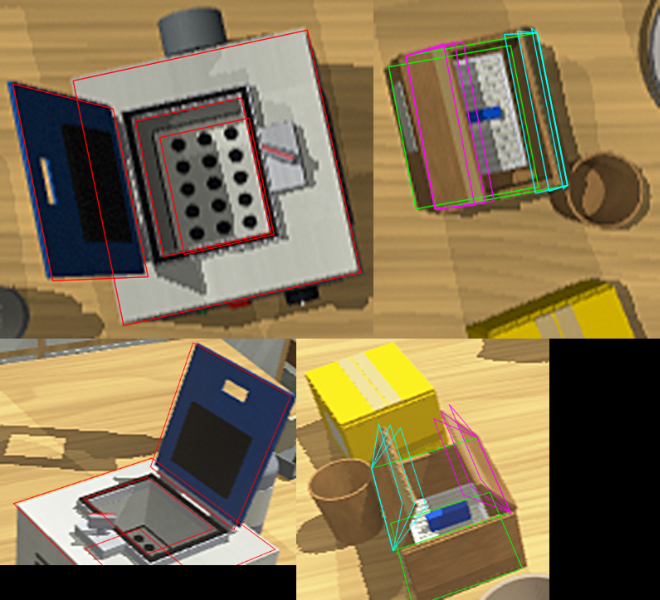

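The extractor fit is within 1 px: bay at (0.527, 0.181), yaw 0.21, and the button is about 1.0 rad crosswise. The carton is known to about 1 cm. I'm moving over the carton with the jaws along its x axis.

Call:
arm_command --plan '[0,0,-15,0.142,0,0,-15,0.142,0,0,-15,0.142,0,0,-15,0.142,0,0,-15,0.142,0,0,-15,0.142,0,0,-15,0.142,0,0,-15,0.142,-43,8,0,0,-43,8,0,0,-43,8,0,0,-43,8,0,0,-43,8,0,0,-43,8,0,0,-43,8,0,0,-43,8,0,0,-43,8,0,0,-43,8,0,0,-43,8,0,0,-43,8,0,0]' --grip 0

```text
time_s: 2.1
eef_pos: [0.3329, 0.0583, 0.3512]
eef_rot: [0.0, 0.648, 0.762, 0.0]
wrist_force: [0.9, -0.4, -0.7]
opening: -0.002
```

Call:
arm_command --plan '[-44,8,0,0,-44,8,0,0,-44,8,0,0,-44,8,0,0,-44,8,0,0,-44,8,0,0,-44,8,0,0,-44,8,0,0,-44,9,0,0,0,0,0,0]'

```text
time_s: 3.1
eef_pos: [0.4689, -0.3234, 0.3484]
eef_rot: [-0.002, 0.649, 0.761, -0.0]
wrist_force: [-0.2, 0.3, -0.1]
opening: 0.001
```

Run:
```python
from h import *
c,o=snap('wrist','w1.png'); print(o['time_s'],o['eef_pos'],o['eef_rot'],o['q'],o['opening']); print(c['T_tool_cam'],c['camera_matrix'],[k for k in c])
```

```text
3.1 [ 0.46888981 -0.32337544  0.34837693] [-1.67764234e-03  6.49049476e-01  7.60744299e-01 -2.72000242e-04] [-8.11562689e-01  9.90599601e-02  1.46528045e+00 -8.93448471e-04
  1.58053183e+00 -9.69695169e-01] 0.0006162572041259679
[[ 6.43383091e-04  9.63817346e-01  2.66562770e-01  6.67401903e-02]
 [ 9.99999738e-01 -5.31495465e-04 -4.91885547e-04  5.33258158e-04]
 [-3.32410919e-04  2.66563017e-01 -9.63817435e-01 -1.41445944e-01]
 [ 0.00000000e+00  0.00000000e+00  0.00000000e+00  1.00000000e+00]] [[336.55574793   0.         320.04114477]
 [  0.         336.55574793 239.60316686]
 [  0.           0.           1.        ]] ['color', 'camera_matrix', 'T_tool_cam']
```

View pics/w1.png

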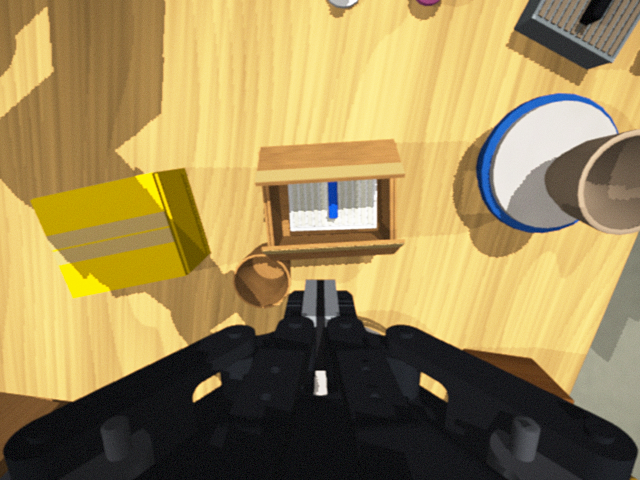

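The wrist view shows the carton with its near (+y) flap edge from (258,183) to (403,176) and its far flap at about y=245. The blue bar runs (333,182)–(333,219), and the filter's −y edge runs (290,232)–(378,229). The cup at (263,277) sits close to the carton. Fitting the carton and filter:

```bash
cat >> h.py <<'E'
PE=np.array([.5273,.1806,.2095])
E
python3 - <<'E'
from h import *
c,o=ld('w1.png')
px=np.array([(260,148),(396,140),(258,183),(403,176),(264,246),(404,240),(271,256),(397,250)])
def mod(p):
    L=flap(1,p[3]);Rr=flap(-1,p[4])
    return proj(c,W(p,[L[3],L[0],L[2],L[1],Rr[2],Rr[1],Rr[3],Rr[0]]),o)
r=least_squares(lambda p:(mod(p)-px).ravel(),[.476,-.32,.16,1,1],loss='soft_l1',f_scale=2); print(r.x,r.fun.reshape(-1,2).round(1).tolist())
F=[[-.058,-.044,.044],[.058,-.044,.044],[0,-.025,.068]]
pf,rf=fit(c,F,[(290,232),(378,229),(333,219)],[.476,-.32,.16],o); print('filter',pf,rf)
E
```

```text
[ 0.48036068 -0.31583921  0.21047827  0.99211923  1.09617871] [[1.9, -0.9], [-1.3, -0.0], [-1.8, 0.7], [3.0, -0.1], [-2.1, 0.5], [1.8, -0.6], [1.2, 0.2], [-3.0, 0.3]]
filter [ 0.48468632 -0.31911508  0.19737727] [[0.8, -0.4], [-2.1, -0.6], [0.5, 1.0]]
```

Call:
arm_command --plan '[2,13,0,-0.047,0,0,39,0,0,0,39,0,0,0,39,0,0,0,39,0,0,0,39,0,0,0,39,0,17,0,0,0,17,0,0,0,17,0,0,0,17,0,0,0,17,0,0,0]'

```text
time_s: 4.35
eef_pos: [0.4639, -0.2302, 0.118]
eef_rot: [0.001, 0.629, 0.777, 0.0]
wrist_force: [0.6, -1.5, 0.7]
opening: 0.004
```

Call:
arm_command --plan '[-30,0,0,0,-30,0,0,0,-30,0,0,0,-17,0,0,0,-17,0,0,0,-17,0,0,0,-17,0,0,0,-12,0,0,0,0,0,0,0]'

```text
time_s: 5.25
eef_pos: [0.4991, -0.3985, 0.1173]
eef_rot: [0.0, 0.63, 0.777, -0.0]
wrist_force: [0.3, -0.7, -0.3]
opening: 0.003
```

Call:
arm_command --plan '[0,0,-45,0,0,0,-45,0,20,0,-25,0,30,0,-5,0,30,0,0,0,0,0,0,0]' --grip 0.5

```text
time_s: 5.85
eef_pos: [0.4819, -0.3156, 0.2374]
eef_rot: [-0.001, 0.628, 0.778, 0.001]
wrist_force: [0.0, -0.8, -0.3]
opening: 0.504
```

Run:
```python
from h import *
c,o=snap('wrist','w2.png'); print(o['time_s'],o['eef_pos'],o['eef_rot'],o['opening'])
```

```text
5.85 [ 0.48191851 -0.31562101  0.23744954] [-6.47216055e-04  6.28306777e-01  7.77965233e-01  5.21395834e-04] 0.5038691852464018
```

View pics/w2.png

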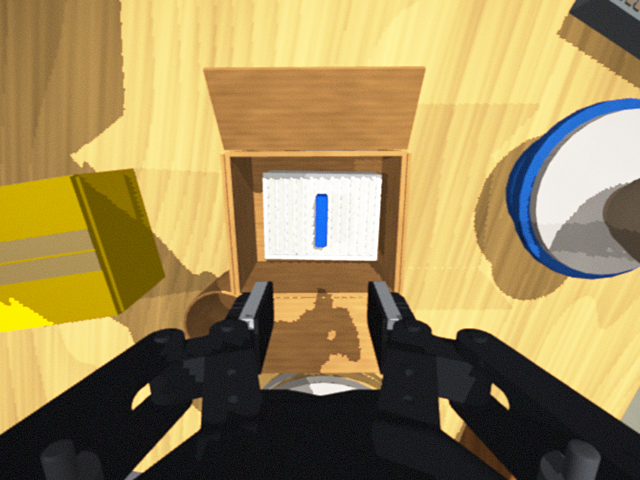

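Both flaps are folded well back. The filter's top corners are at (264,172), (381,173), (380,262) and (265,262), and the bar runs (321,194)–(321,247).

```bash
cat >> h.py <<'E'
def tooldelta(o,t):
    return (Rq(o['eef_rot']).inv().apply(np.array(t)-o['eef_pos'])*1000).round(1)
def yawy(o): v=Rq(o['eef_rot']).apply([0,1,0]); return np.arctan2(v[1],v[0])
E
python3 - <<'E'
from h import *
c,o=ld('w2.png')
F=box(-.058,.058,-.044,.044,.044)+[[0,.025,.068],[0,-.025,.068]]
pf,rf=fit(c,F,[(381,172.5),(264,172),(265,262),(380,262),(321,194),(321,248)],[.482,-.316,.2],o); print('filter',pf,rf,'tool y yaw',yawy(o))
print(tooldelta(o,[pf[0],pf[1],.050]))
E
```

```text
filter [ 0.48454513 -0.31714649  0.20767184] [[0.1, 0.9], [-1.4, 0.8], [1.0, -3.8], [-3.3, -3.3], [0.9, 1.9], [0.6, -0.3]] tool y yaw 0.21204613436925235
[ -2.4   2.2 187.4]
```

Call:
arm_command --plan '[-2,2,38,0,0,0,38,0,0,0,38,0,0,0,38,0,0,0,25,0,0,0,13,0,0,0,0,0]'

```text
time_s: 6.6
eef_pos: [0.4836, -0.3206, 0.0451]
eef_rot: [-0.002, 0.63, 0.777, 0.0]
wrist_force: [-0.5, 0.5, 0.2]
opening: 0.505
```

Call:
arm_command --plan '[0,0,0,0,0,0,0,0,0,0,0,0,0,0,0,0,0,0,0,0]' --grip 0

```text
time_s: 7.1
eef_pos: [0.4859, -0.3226, 0.0494]
eef_rot: [0.002, 0.629, 0.777, -0.0]
wrist_force: [-1.0, -0.1, 6.6]
opening: 0.12
```

Call:
arm_command --plan '[0,0,-15,0,0,0,-35,0,0,0,-43,0,0,0,-43,0,0,0,-43,0,0,0,-43,0,40,12,0,0,40,12,0,0,40,12,0,0,40,12,0,0,40,12,0,0,40,12,0,0,40,12,0,0,40,12,0,0,40,12,0,0,40,12,0,0,40,12,0,0,39,12,0,0,0,0,0,0,0,0,0,0]'

```text
time_s: 9.1
eef_pos: [0.5254, 0.1778, 0.2694]
eef_rot: [-0.0, 0.629, 0.778, -0.0]
wrist_force: [0.4, -0.6, -3.5]
opening: 0.122
```

Run:
```python
from h import *
c,o=snap('wrist','w3.png'); print(o['time_s'],o['eef_pos'],o['eef_rot'],yawy(o),o['opening'])
im=cv2.imread('pics/w3.png')
# expected: filter offset (tool x) guess
t=Rq(o['eef_rot']).apply([.0058,0,0])+o['eef_pos']; pf=(t[0],t[1],yawy(o)); zt=o['eef_pos'][2]-.0045
F=np.array(box(-.058,.058,-.044,.044,zt)); ov(im,c,pf,F,(0,255,0),o=o)
ov(im,c,PE,box(-.063,.063,-.049,.049,.165),(0,0,255),o=o); ov(im,c,PE,box(-.073,.073,-.059,.059,.165),(0,0,255),o=o)
cv2.imwrite('pics/w3o.png',im)
```

```text
9.1 [0.52540233 0.17777739 0.26942164] [-1.21769085e-04  6.28525400e-01  7.77788918e-01 -4.53030484e-04] 0.21148424666586815 0.1217110289764188
```

View pics/w3o.png

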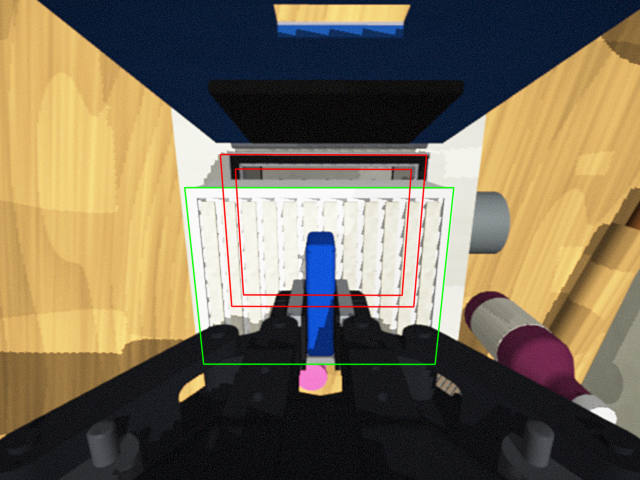

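The held filter matches its predicted outline and the bay rim matches the model, so I'm correcting by about 4 mm and lowering.

Call:
arm_command --plan '[-3,2,20,0,0,0,20,0,0,0,12,0,0,0,12,0,0,0,12,0,0,0,0,0]'

```text
time_s: 9.75
eef_pos: [0.5278, 0.174, 0.1915]
eef_rot: [-0.001, 0.63, 0.777, -0.001]
wrist_force: [-0.3, 0.3, -2.9]
opening: 0.122
```

Call:
arm_command --plan '[0,0,15,0,0,0,15,0,0,0,15,0,0,0,8,0,0,0,5,0,0,0,0,0]'

```text
time_s: 10.35
eef_pos: [0.5283, 0.1745, 0.1343]
eef_rot: [-0.001, 0.629, 0.777, -0.001]
wrist_force: [0.0, 0.2, -2.7]
opening: 0.123
```

Still hanging by about 2 mm; lower slightly, then open a little.

Call:
arm_command --plan '[0,0,3,0,0,0,0,0]'

```text
time_s: 10.55
eef_pos: [0.5291, 0.1746, 0.1326]
eef_rot: [0.0, 0.629, 0.777, 0.0]
wrist_force: [0.7, -0.0, -2.3]
opening: 0.123
```

Call:
arm_command --plan '[0,0,0,0,0,0,0,0,0,0,0,0,0,0,-20,0,0,0,-40,0,0,0,-40,0,0,0,-40,0,0,0,0,0]' --grip 0.45

```text
time_s: 11.35
eef_pos: [0.5322, 0.175, 0.2798]
eef_rot: [0.004, 0.629, 0.777, 0.004]
wrist_force: [0.3, 0.8, 0.2]
opening: 0.451
```

Run:
```python
from h import *
c,o=snap('wrist','w4.png'); print(o['time_s'],o['eef_pos'],o['eef_rot'],yawy(o),o['opening'],o['q'])
im=cv2.imread('pics/w4.png')
ov(im,c,PE,box(-.058,.058,-.044,.044,.127),(0,255,0),o=o); ov(im,c,PE,box(-.006,.006,-.025,.025,.151),(0,255,0),o=o)
ov(im,c,PE,box(-.063,.063,-.049,.049,.165),(0,0,255),o=o); ov(im,c,PE,box(-.073,.073,-.059,.059,.165),(0,0,255),o=o)
cv2.imwrite('pics/w4o.png',im)
```

```text
11.35 [0.53223489 0.17498317 0.27977811] [0.00443676 0.62940631 0.77705109 0.0044294 ] 0.20919478636155608 0.45080284329651465 [ 1.05813649e-01  1.01561538e-01  1.59765952e+00 -2.59661633e-05
  1.42983289e+00 -1.03369424e-01]
```

View pics/w4o.png

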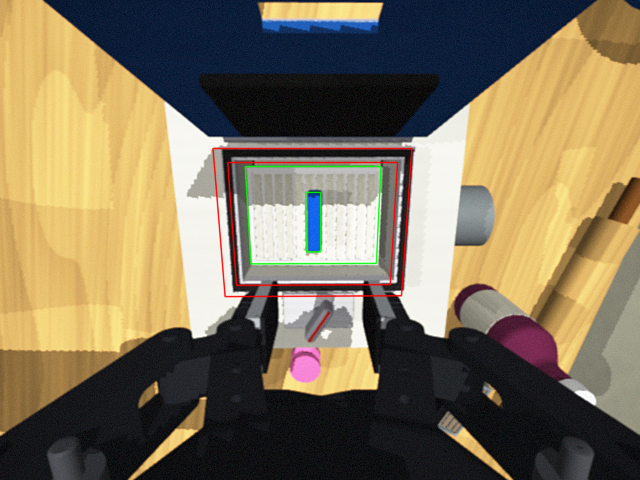

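The filter is seated: the bar and frame match the predicted seated outline, with even gaps. The button's red line runs (309,341)–(330,313).

Run:
```python
from h import *
c,o=ld('w4.png')
s,_=0,0
B=[[.016,0,.191],[-.016,0,.191]]
p,r=fit(c,B,[(330,313),(309,341)],[.543,.107,1.2],o); print(p,r,'rel',p[2]-PE[2])
p2=W(PE,[0,-.075,0])[0]; print(p2)
print(tooldelta(o,[p2[0],p2[1],.173]),'turn needed',np.round([-(p[2]-np.pi/2-yawy(o)),-(p[2]+np.pi/2-yawy(o))],3))
```

```text
[0.54728552 0.10991346 1.21356228] [[0.7, -1.7], [-0.7, 2.0]] rel 1.0040622801658885
[0.54289781 0.10723987 0.        ]
[-68.3  -5.  106.8] turn needed [ 0.566 -2.575]
```

Call:
arm_command --plan '[-34,-1,0,0,-34,-1,0,0,0,0,0,0.142,0,0,0,0.142,0,0,10,0.141,0,0,20,0.141,0,0,25,0,0,0,20,0,0,0,10,0,0,0,0,0]'

```text
time_s: 12.4
eef_pos: [0.5393, 0.1076, 0.1849]
eef_rot: [-0.001, 0.821, 0.57, -0.002]
wrist_force: [0.0, 0.3, -0.5]
opening: 0.449
```

Run:
```python
from h import *
o=ctrl.get_obs(); print(o['eef_pos'],yawy(o),tooldelta(o,[.5445,.1085,.175]),o['wrist_force'])
```

```text
[0.53934237 0.10759825 0.18491454] -0.35702298758370116 [2.7 4.6 9.9] [ 0.00514979  0.28020243 -0.46276674]
```

Call:
arm_command --plan '[3,4,10,0,0,0,2,0,0,0,0,0]'

```text
time_s: 12.7
eef_pos: [0.5459, 0.109, 0.1753]
eef_rot: [0.0, 0.821, 0.57, 0.0]
wrist_force: [-0.1, -0.6, 1.0]
opening: 0.453
```

Call:
arm_command --plan '[0,0,0,0,0,0,0,0,0,0,0,0,0,0,0,0,0,0,0,0]' --grip 0

```text
time_s: 13.2
eef_pos: [0.5455, 0.1092, 0.176]
eef_rot: [-0.0, 0.821, 0.57, -0.0]
wrist_force: [-3.8, 1.1, 5.4]
opening: 0.085
```

Call:
arm_command --plan '[0,0,0,0.1,0,0,0,0.1,0,0,0,0.1,0,0,0,0.1,0,0,0,0.1,0,0,0,0.1,0,0,0,0.1,0,0,0,0.1,0,0,0,0.1,0,0,0,0.1,0,0,0,0,0,0,0,0]'

```text
time_s: 14.4
eef_pos: [0.5447, 0.11, 0.176]
eef_rot: [-0.001, 0.994, 0.107, -0.001]
wrist_force: [-6.6, 3.9, 8.6]
opening: 0.081
```

Run:
```python
from h import *
o=ctrl.get_obs(); print(o['eef_pos'],yawy(o),PE[2]-np.pi/2,o['wrist_force'],o['torque'],o['opening'])
```

```text
[0.54474801 0.11001779 0.17601315] -1.3567694175010516 -1.3612963267948965 [-6.64475303  3.91403847  8.57157008] [ 0.56351043  1.19009373 -0.05878079] 0.08139485244903609
```

Call:
arm_command --plan '[0,0,0,0,0,0,0,0,0,0,0,0,0,0,-30,0,0,0,-40,0,0,0,-40,0,0,0,0,0,0,0,0,0]' --grip 0.45

```text
time_s: 15.2
eef_pos: [0.5465, 0.1089, 0.2864]
eef_rot: [0.0, 0.994, 0.107, 0.001]
wrist_force: [-1.7, -0.3, -0.6]
opening: 0.454
```

Run:
```python
from h import *
c,o=snap('wrist','w5.png'); print(o['time_s'],o['eef_pos'],yawy(o),o['q'])
im=cv2.imread('pics/w5.png')
ov(im,c,PE,box(-.016,.016,-.0795,-.0705,.191),(0,255,0),o=o)
cv2.imwrite('pics/w5o.png',im)
# lid model numbers
for a in (1.8,1.57,1.2,.8,.4,0): print(a,[W(PE,[0,.066-r*np.cos(a)+.002*np.sin(a),.167+r*np.sin(a)+.002*np.cos(a)])[0].round(3).tolist() for r in (.095,.168)])
```

```text
15.2 [0.54645632 0.1088572  0.28637752] -1.3571945480358316 [-1.63345241e-02  9.71130853e-02  1.58925511e+00 -9.98361052e-05
  1.45237431e+00  1.34087065e+00]
1.8 [[0.509, 0.268, 0.259], [0.505, 0.284, 0.33]]
1.57 [[0.513, 0.247, 0.262], [0.513, 0.247, 0.335]]
1.2 [[0.52, 0.213, 0.256], [0.526, 0.187, 0.324]]
0.8 [[0.527, 0.182, 0.237], [0.538, 0.132, 0.289]]
0.4 [[0.532, 0.16, 0.206], [0.546, 0.095, 0.234]]
0 [[0.533, 0.152, 0.169], [0.549, 0.081, 0.169]]
```

View pics/w5o.png

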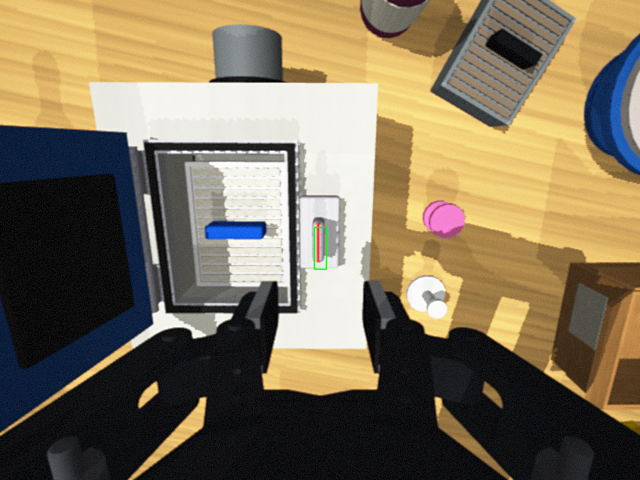

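The red line (319,222)–(319,262) is parallel to the rim edge, so the button is aligned. Next I'm going over the lid and behind it with the fingers shut.

Call:
arm_command --plan '[0,0,-43,0,0,0,-43,0,0,-43,0,0,0,-43,0,0,0,-43,0,0,0,-43,0,0,0,-43,0,0,0,0,40,0,0,0,46,0,0,0,0,0,0,0,0,0]' --grip 0

```text
time_s: 16.35
eef_pos: [0.4993, 0.3187, 0.2839]
eef_rot: [0.001, 0.994, 0.107, -0.002]
wrist_force: [-0.1, -0.2, 0.8]
opening: 0.001
```

```bash
cat >> h.py <<'E'
def loc(o):
    d=o['eef_pos'][:2]-PE[:2]; c,s=np.cos(PE[2]),np.sin(PE[2]); return np.round([c*d[0]+s*d[1],-s*d[0]+c*d[1],o['eef_pos'][2]],4)
E
python3 - <<'E'
from h import *
o=ctrl.get_obs(); print(o['time_s'],loc(o),yawy(o)+np.pi/2,o['wrist_force'],o['opening'])
c,_=snap('scene','scene2.png'); im=c['color'][0:330,60:540,::-1]; cv2.imwrite('pics/s2c.png',cv2.resize(im,None,fx=1.6,fy=1.6))
E
```

```text
16.35 [0.0014 0.1409 0.2839] 0.2136585253212191 [-0.13244884 -0.19281455  0.8055312 ] 0.0010011606182998485
```

View pics/s2c.png

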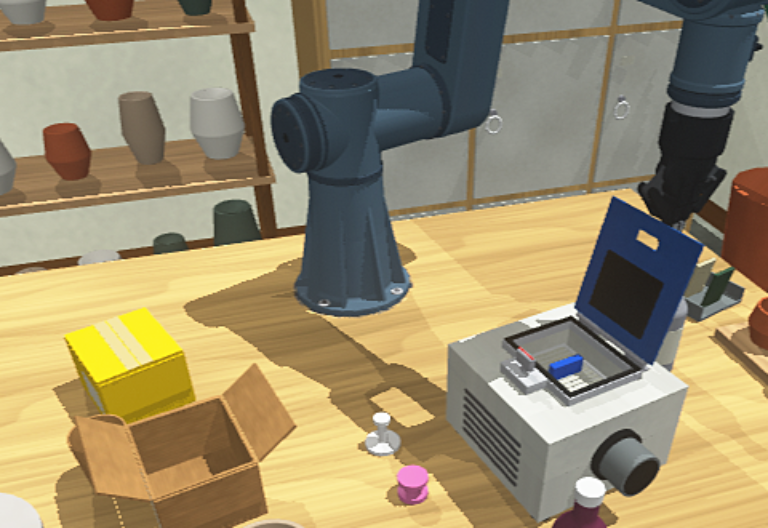

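Call:
arm_command --plan '[0,14.5,1,0,0,14.5,1,0,0,14.5,1,0,0,14.5,1,0,0,13.5,3,0,0,13.5,4,0,0,13.5,4,0,0,12.5,7,0,0,12.5,8,0,0,12.5,9,0,0,0,0,0]'

```text
time_s: 17.5
eef_pos: [0.529, 0.1843, 0.2454]
eef_rot: [0.0, 0.994, 0.106, -0.001]
wrist_force: [0.5, 0.4, 2.6]
opening: -0.001
```

Run:
```python
from h import *
o=ctrl.get_obs(); print(o['time_s'],loc(o),o['wrist_force'],o['opening'])
c,_=snap('scene','scene3.png'); im=c['color'][40:340,300:540,::-1]; cv2.imwrite('pics/s3c.png',cv2.resize(im,None,fx=2,fy=2))
```

```text
17.5 [0.0025 0.0033 0.2454] [0.51318582 0.4311356  2.58947007] -0.0007679569298285489
```

View pics/s3c.png

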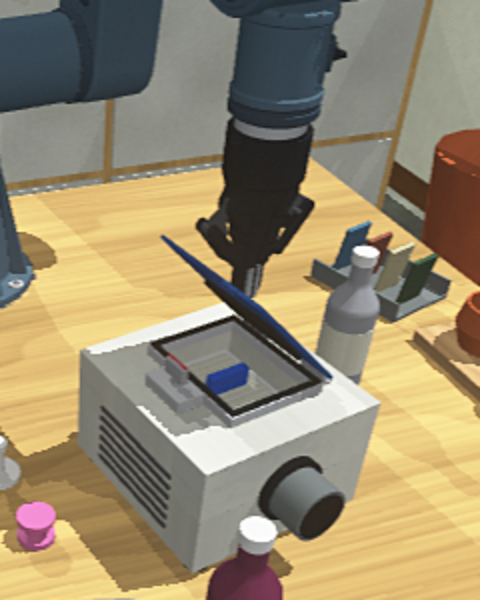

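Call:
arm_command --plan '[0,7,11,0,0,7,11,0,0,7,11,0,0,4,10,0,0,4,11,0,0,1,11,0,0,1,9,0,0,0,0,0]'

```text
time_s: 18.35
eef_pos: [0.535, 0.1554, 0.1707]
eef_rot: [0.0, 0.994, 0.107, -0.001]
wrist_force: [1.8, -1.9, 4.7]
opening: -0.001
```

Run:
```python
from h import *
o=ctrl.get_obs(); print(o['time_s'],loc(o),o['wrist_force'])
```

```text
18.35 [ 0.0023 -0.0263  0.1707] [ 1.79536869 -1.88575856  4.68592862]
```

Call:
arm_command --plan '[0,0,2,0,0,0,2,0,0,0,0,0,0,0,0,0]'

```text
time_s: 18.75
eef_pos: [0.5351, 0.1554, 0.1687]
eef_rot: [0.001, 0.994, 0.107, -0.001]
wrist_force: [-0.8, -2.7, 7.3]
opening: -0.002
```

Call:
arm_command --plan '[0,0,2,0,0,0,0,0,0,0,0,0]'

```text
time_s: 19.05
eef_pos: [0.5352, 0.1554, 0.1677]
eef_rot: [0.001, 0.994, 0.107, -0.0]
wrist_force: [-4.3, -4.0, 12.9]
opening: 0.001
```

Call:
arm_command --plan '[0,0,2,0,0,0,0,0,0,0,0,0,0,0,0,0]'

```text
time_s: 19.45
eef_pos: [0.5352, 0.1555, 0.1666]
eef_rot: [0.001, 0.994, 0.107, -0.0]
wrist_force: [-7.6, -3.6, 19.3]
opening: -0.001
```

Run:
```python
from h import *
c,o=snap('scene','scene4.png'); print(o['time_s'],loc(o),o['wrist_force'])
im=c['color'][100:325,320:510,::-1].copy(); im=cv2.resize(im,None,fx=2.6,fy=2.6,interpolation=cv2.INTER_CUBIC)
for z in (.165,.169): ov(im,c,PE,[[.078,.066,z],[.078,-.102,z],[-.078,-.102,z],[-.078,.066,z]],(0,0,255),f=2.6,off=(320,100))
cv2.imwrite('pics/s4c.png',im)
```

```text
19.45 [ 0.0025 -0.0262  0.1666] [-7.60191919 -3.58223137 19.30930258]
```

View pics/s4c.png

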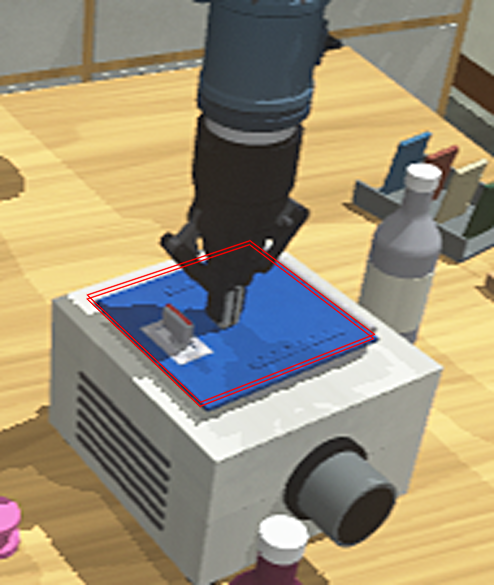

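The lid lies flat on the model's shut outline, with the button standing up through the slot in line with it. The fingers are pressing with about 19 N, so I'm handing in.

```bash
python3 -c "
from h import *
print(ctrl.hand_in()); o=ctrl.get_obs(); print(o['time_s'],loc(o),o['wrist_force'])"
```

```text
the job is handed in; nothing more can be done
None
the job is handed in; nothing more can be done
```

I handed the job in at about 19.5 s of the 69 s, with the fingers still holding the lid shut. Handing in gives no verdict, so the checks below are my own.

- **Flaps:** both are folded well back past upright, as seen in the wrist and scene pictures.
- **Filter:** the new filter sits in the bay. Its frame and grip bar matched the outline predicted for a seated filter, with even gaps all round. I did not measure it again after the lid closed.
- **Button:** I turned it about 1.0 rad while the lid was still open. The gripper ended within 0.005 rad of the slot's line, and the button now stands up through the slot.
- **Lid:** it lies on the outline predicted for a fully shut lid. The last readings were 19 N upward on the fingers and the fingertips at 166.6 mm. That is about 2 mm below the lid's expected top, which is within calibration error.
- **Other objects:** I saw nothing else disturbed in the pictures, but I did not measure those objects again.

One check disagreed slightly: after the turn, the wrist camera showed the button about 4 mm along the extractor's x from where my model had it. The slot still passed over it cleanly.

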